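# Find the socket that fits the transit nut

### The arm

A 6-joint arm with a two-finger parallel gripper is mounted at the origin on the work surface. World frame = base frame: x ahead of the robot, y to its left, z up, the work surface at z = 0. Lengths are in m, angles in rad, forces in N, time in s.
With the tool pointing down it reaches from about 0.35 to 0.975 m from the base axis. Payload 4.9 kg.
Tool frame: the origin (TCP) lies at the very end of the fingers, on their centre line; the grasp point (between the pads) lies 19 mm behind it (ctrl.grasp_offset is the distance from the TCP to the grasp point, in m); z points along the fingers, y is the line along which they close (so a half turn about z gives the same grasp; the last joint's range is limited). The gripper opens to 85 mm and grips with 20 to 120 N. Pads are 22 mm wide; open, the fingers measure 114 mm over their backs; the gripper's body (76 mm by 85 mm) begins 54 mm behind the grasp point. The pads swing forward as they close: fully open they stand 13 mm farther back than shut.
Start: joints at [-1.417, 0.053, 1.613, -0, 1.476, -0.119], TCP at [0.168, -0.602, 0.231] pointing down, gripper open.
Joint ranges: [-3.01, 3.01], [-1.01, 2.22], [0.06, 2.58], [-1.02, 4.17], [0.09, 2.62], [-3.14, 3.14]. Speed limits (rad/s): [2.57, 2.57, 3.14, 3.14, 3.14, 3.14].

### API

Orientations are given as a rotation vector (axis times angle).
In Python, from station import ctrl, optics gives the robot as it stands.
- The arm moves only by the shell command python3 -m handwheel 'ROWS' [OPENING] [FORCE]. ROWS is JSON, a list of rows, each an object of numbers: "tx", "ty", "tz": the shift along the tool's x, y, z in mm; "roll": the turn about the tool's z in rad. A call has 1 to 12 rows; each row shifts and turns the commanded pose from where the row before left it, along the tool's axes as they then stand; what a row does not reach is not made up. A row lasts 1/12 s, in which the tool goes at most 41.7 mm and 7.16 degrees, less where a joint would pass 70% of its speed; a pose out of reach is approached as far as the arm can. A call with a gripper value outside its range is refused whole. OPENING is the finger opening in mm, from 0 to 85.4, set as the call begins (- or left out, the last holds). The fingers move at their own pace and stop on an object; FORCE is the grip in N (left out, the last holds). Time passes only in rows, so rows that do not move let the fingers close. It gives the time, the measured TCP pose, the force, the opening and the grip force at its end, in the units of the state.
- ctrl.get_obs(): the state, without advancing time (a new reading comes with each control period).
- optics.get_image(name): name is "scene" or "top" or "wrist"; returns (picture, depth): 384x512x3 uint8, red, green, blue; 384x512 float32, m along the optical axis (not along the pixel's ray), 0 where there is no reading.
- optics.camera_params(name): a dict with "mtx" (3x3 intrinsics, pixels), "k1" (the pictures are not rectified: a ray, as slopes to the right and down, at radius r is drawn at 1 + k1 r^2 times it, then the intrinsics apply), "extrinsics" (4x4, takes a point from camera to world coordinates); the wrist camera has in their place "tool_from_camera" (4x4, takes a point from camera to tool coordinates, whose origin is the TCP and whose axes are the flange's). Camera axes: x right, y down, z forward; pixel columns grow to the right and rows downward; lengths in m; the calibration is good to about 2 mm. A picture is of the moment at which its call begins: read the wrist's pose just before it. camera_params takes no time and is no camera call.
- ctrl.finish_job(): hands the job in; it is judged then, once.
The state is a dict: "t": time; "q": joint angles; "dq": joint speeds; "effort": joint torques, N m; "tool_pos": TCP position; "tool_rot": TCP orientation; "contact_force": force on the tool from outside, world axes, zero at the start; "wrist_torque": the same for the moment, N m; "opening": finger opening in m; "grip_force": force on a finger pad.
Only numpy, scipy, OpenCV 4.12 (cv2) and the standard library are available. Lean on these libraries where they do the work, as an engineer would, in place of code of your own. Each camera call takes 0.05 s, during which the arm holds its last target. There are 200 camera calls.

### The job

The anti-vibration platform is still locked by one transit nut of unknown size under the yellow cap. Take the cap off and set it down on the platform or the bench well clear of the nut, then try the look-alike T-handle socket drivers from the blue rack to find the one that goes right down over the nut and grips it, standing each one that does not fit back upright in a rack well. With the fitting one seated squarely, ease the nut loose anticlockwise by about an eighth of a turn and finish still holding the driver, seated on the nut, without disturbing the level, the eyepiece or the objective case.

Things in the scene. Friction and masses are not known exactly. Their poses are not given: they have to be found in the camera images.
- platform: Grey anti-vibration platform, fixed on the bench, 300 (x) x 360 (y) mm, flat top 60 mm above the bench; along its rear (+x) edge runs a white electronics housing 75 mm deep, its top 96 mm above the bench. Origin: centre of the underside, z up. The nut stands near the front left corner, at (-105, 120) mm in the platform's frame; the front right corner has an empty flush hole.
- nut_top (a point): Centre of the steel hex nut's top face; z up, x along the platform's x and through the middle of a flat of the nut as found. Nut 18 mm tall, 19, 24 or 30 mm across flats (it differs from time to time, the cap hides it), on a fixed washer 48 mm across, 4 mm thick: this point is 82 mm above the bench, a driver seated on the washer has its mouth 18 mm below it. The stud end rises 3 mm above.
- nut_a (a joint): Angle in rad of the nut, if the one on the platform is of kind a (otherwise stays 0; only one of nut_a, nut_b, nut_c is mounted, you are not told which). 0 as found, grows anticlockwise seen from above up to a stop at 1.5; it cannot be tightened below 0. Stiff, about 0.35 N m, stays where it is left.
- nut_b (a joint): The same for a nut of kind b: moves only if that is the nut on the platform.
- nut_c (a joint): The same for a nut of kind c: moves only if that is the nut on the platform.
- cap: Loose yellow plastic protective cap standing open end down over the nut, resting on the washer: 43 mm outside diameter, 30 mm tall, cavity 38 mm wide and 26 mm deep, 20 g. Origin: centre of the open underside; z towards the closed end.
- rack: Blue plastic rack, fixed on the bench, 75 (x) x 225 (y) x 36 mm high. Its long axis (its own y) points away from or towards the robot. Origin: centre of the underside, z up. Three round wells of 47 mm diameter, at y = -80, 0 and +80 mm in its frame, chamfered, 30 mm deep: their floors are 6 mm above the bench, where a standing driver's mouth rests.
- driver_a: One of three look-alike T-handle socket drivers (a, b, c) standing mouth down in the rack; loose, 250 g. Origin: centre of the mouth; z up the shaft. Steel barrel 43 mm across up to 45 mm, shaft 10 mm across up to 95 mm, then a flat-sided black T-grip with two thin red bands, 72 mm long (along x), 16 mm thick (along y), 28 mm high, its centre 109 mm and its top 123 mm above the origin.
- driver_b: Second of the three look-alike drivers: outer shape, axes and mass as driver_a. Each has a hexagonal mouth 26 mm deep with a small lead-in; its x axis passes through the middle of a flat, so it lines up with the nut when their yaws agree to a multiple of 60 degrees. Drivers that do not fit go back into any well of the rack.
- driver_c: Third look-alike driver: outer shape, axes and mass as driver_a. Unmarked mouths, 5 to 6 mm apart, one for each nut size: the fitting one goes down with 1.5 mm play across flats (up to 8 degrees slack either way) and turns the nut; smaller ones stop on top of the nut; bigger ones go fully down but spin without turning it. Find out by trying.
- level: Bystander: loose round bubble level, 50 mm diameter, 15 mm high, on the platform's top, in its right half. Origin: centre of the underside.
- eyepiece: Bystander: loose black eyepiece standing on the right half of the platform, 42 mm diameter, 56 mm high. Origin: centre of the underside.
- objective_case: Bystander: loose clear case with black lid standing on the bench to the left of the rack, 43 mm diameter, 62 mm high. Origin: centre of the underside.
Not all that is in view belongs to the job. Several things have the shape of the cap; the one meant has the colours described above.

How it is judged:
On the way, in this order (a step that is already met when the one before it is completed fails the run):
1. the cap is off the nut and set down clear of it (horizontal distance between cap and nut_top above 0.06 m and height (world z) of cap between -0.01 and 0.11 m and contact force between cap and the fingers below 0.1 N and linear speed of cap below 0.03 m/s), for 0.2 s.
2. the nut is eased loose by the driver of its own size, seated on it (((z of driver_a in the frame of nut_top below -0.014 m and horizontal distance between driver_a and nut_top below 0.004 m and angle between driver_a's own z axis and vertical below 0.1 rad and value of joint nut_a between 0.3 and 1.3 rad) or (z of driver_b in the frame of nut_top below -0.014 m and horizontal distance between driver_b and nut_top below 0.004 m and angle between driver_b's own z axis and vertical below 0.1 rad and value of joint nut_b between 0.3 and 1.3 rad) or (z of driver_c in the frame of nut_top below -0.014 m and horizontal distance between driver_c and nut_top below 0.004 m and angle between driver_c's own z axis and vertical below 0.1 rad and value of joint nut_c between 0.3 and 1.3 rad))), for 0.2 s.
At the end, for the whole second after the job is handed in: Fitting driver held (grip > 3 N), still, its mouth 14 mm or more below the nut's top, within 4 mm and 0.1 rad of its axis; nut turned anticlockwise 0.3 to 1.3 rad; cap set down over 60 mm from the nut; the other two drivers upright in rack wells (all of step 1 and ((z of driver_a in the frame of nut_top below -0.014 m and horizontal distance between driver_a and nut_top below 0.004 m and angle between driver_a's own z axis and vertical below 0.1 rad and value of joint nut_a between 0.3 and 1.3 rad and contact force between the fingers and driver_a above 3 N and linear speed of driver_a below 0.03 m/s and x of driver_b in the frame of rack between -0.012 and 0.012 m and y of driver_b in the frame of rack between -0.1 and 0.1 m and z of each of driver_b, driver_c in the frame of rack below 0.015 m and angle between each of driver_b, driver_c's own z axis and vertical below 0.2 rad and x of driver_c in the frame of rack between -0.012 and 0.012 m and y of driver_c in the frame of rack between -0.1 and 0.1 m) or (z of driver_b in the frame of nut_top below -0.014 m and horizontal distance between driver_b and nut_top below 0.004 m and angle between driver_b's own z axis and vertical below 0.1 rad and value of joint nut_b between 0.3 and 1.3 rad and contact force between the fingers and driver_b above 3 N and linear speed of driver_b below 0.03 m/s and x of driver_a in the frame of rack between -0.012 and 0.012 m and y of driver_a in the frame of rack between -0.1 and 0.1 m and z of each of driver_a, driver_c in the frame of rack below 0.015 m and angle between each of driver_a, driver_c's own z axis and vertical below 0.2 rad and x of driver_c in the frame of rack between -0.012 and 0.012 m and y of driver_c in the frame of rack between -0.1 and 0.1 m) or (z of driver_c in the frame of nut_top below -0.014 m and horizontal distance between driver_c and nut_top below 0.004 m and angle between driver_c's own z axis and vertical below 0.1 rad and value of joint nut_c between 0.3 and 1.3 rad and contact force between the fingers and driver_c above 3 N and linear speed of driver_c below 0.03 m/s and x of driver_a in the frame of rack between -0.012 and 0.012 m and y of driver_a in the frame of rack between -0.1 and 0.1 m and z of each of driver_a, driver_b in the frame of rack below 0.015 m and angle between each of driver_a, driver_b's own z axis and vertical below 0.2 rad and x of driver_b in the frame of rack between -0.012 and 0.012 m and y of driver_b in the frame of rack between -0.1 and 0.1 m))); the arm keeps its last pose, push and grip.
It fails at once if the level is pushed more than 25 mm or tipped over (distance of level from where it was at the start of the episode above 0.025 m or angle between level's own z axis and vertical above 0.5 rad).
It fails at once if the eyepiece is pushed more than 25 mm or tipped over (distance of eyepiece from where it was at the start of the episode above 0.025 m or angle between eyepiece's own z axis and vertical above 0.5 rad).
It fails at once if the objective case is pushed more than 25 mm or tipped over (distance of objective_case from where it was at the start of the episode above 0.025 m or angle between objective_case's own z axis and vertical above 0.5 rad).
It also fails if it takes over 72 s, if anything falls off the work surface, if the arm or the gripper's body presses on something with over 40 N, if the wrist force passes 120 N, or if a joint passes its speed limit or range.

## Working session

There is one attempt and no reset: what is moved stays moved. The work goes in short steps, Python scripts to look and compute and a shell command to move; the robot and the scene stay as the last step left them, time stands still between calls to the robot, and variables do not carry over. Pictures are saved under pics/ and viewed, at most 10 in all, crops included, and the job is handed in when it is done.

```bash
ls; mkdir -p pics
python3 - <<'E'
from station import ctrl, optics
import cv2,numpy as np
o=ctrl.get_obs(); print({k:np.round(v,3) for k,v in o.items()}, ctrl.grasp_offset)
for n in ("scene","top","wrist"):
    im,d=optics.get_image(n); np.savez(f"pics/{n}0.npz",im=im,d=d); cv2.imwrite(f"pics/{n}0.png",im[:,:,::-1])
    print(n,{k:np.round(v,3).tolist() for k,v in optics.camera_params(n).items()})
a=cv2.imread("pics/scene0.png");b=cv2.imread("pics/top0.png")
cv2.imwrite("pics/both0.png",cv2.resize(np.vstack([a,b]),None,fx=.78,fy=.78))
E
```

```text
pics
{'t': np.float64(0.0), 'q': array([-1.417,  0.053,  1.614, -0.   ,  1.476, -0.119]), 'dq': array([ 0.   , -0.001,  0.001, -0.002, -0.001, -0.002]), 'effort': array([-1.0000e-03, -3.9369e+01, -3.7018e+01, -0.0000e+00,  7.0000e-03,
        0.0000e+00]), 'tool_pos': array([ 0.168, -0.601,  0.23 ]), 'tool_rot': array([-3.11 , -0.427,  0.   ]), 'contact_force': array([-0.124,  0.987, -0.012]), 'wrist_torque': array([-0.064, -0.028,  0.009]), 'grip_force': np.float64(0.0), 'opening': np.float64(0.085)} 0.0187
scene {'mtx': [[402.483, 0.0, 252.016], [0.0, 402.483, 190.447], [0.0, 0.0, 1.0]], 'k1': -0.081, 'extrinsics': [[0.822, 0.437, -0.366, 0.917], [0.57, -0.621, 0.538, -0.511], [0.008, -0.651, -0.759, 0.883], [0.0, 0.0, 0.0, 1.0]]}
top {'mtx': [[412.546, 0.0, 256.288], [0.0, 412.546, 190.523], [0.0, 0.0, 1.0]], 'k1': -0.007, 'extrinsics': [[0.017, -0.998, 0.063, 0.471], [-1.0, -0.018, -0.02, 0.069], [0.021, -0.063, -0.998, 1.047], [0.0, 0.0, 0.0, 1.0]]}
wrist {'mtx': [[345.583, 0.0, 257.281], [0.0, 345.583, 187.509], [0.0, 0.0, 1.0]], 'k1': -0.051, 'tool_from_camera': [[-0.0, -0.965, -0.261, 0.065], [1.0, -0.0, 0.001, -0.0], [-0.001, -0.261, 0.965, -0.142], [0.0, 0.0, 0.0, 1.0]]}
```

View pics/top0.png

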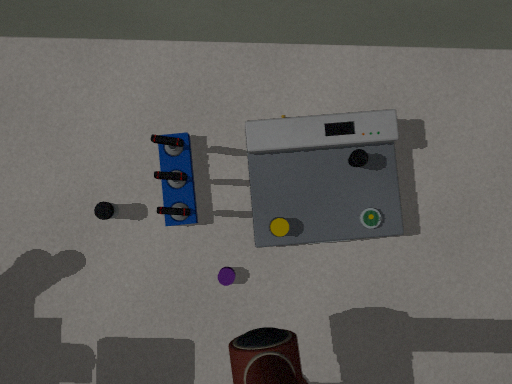

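View pics/scene0.png

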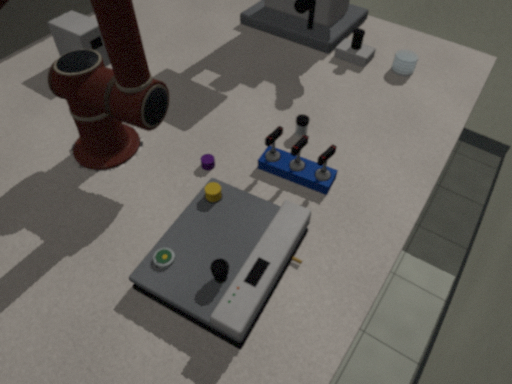

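Top view: the cap candidates are yellow at (280,227) on the platform's front left corner and purple at (227,276) on the bench. The yellow one matches both the colour and the place. Driver grips are at about (168,141), (171,176) and (174,212). The objective case is at (104,211), the level at (371,218) and the eyepiece at (358,158).

```bash
cat > h.py <<'E'
import numpy as np,cv2
from scipy.spatial.transform import Rotation as R
from station import ctrl, optics
def pose(o=None):
    o=o or ctrl.get_obs(); T=np.eye(4); T[:3,:3]=R.from_rotvec(o["tool_rot"]).as_matrix(); T[:3,3]=o["tool_pos"]; return T
def ext(n,T=None):
    p=optics.camera_params(n)
    return p["extrinsics"] if n!="wrist" else T@p["tool_from_camera"]
def slopes(n,uv):
    p=optics.camera_params(n); uv=np.asarray(uv,float).reshape(-1,1,2)
    return cv2.undistortPoints(uv,np.array(p["mtx"]),np.array([p["k1"],0,0,0.])).reshape(-1,2)
def rays(n,uv,T=None):
    E=np.array(ext(n,T)); s=slopes(n,uv); d=np.c_[s,np.ones(len(s))]@E[:3,:3].T
    return E[:3,3],d
def onplane(n,uv,z,T=None):
    c,d=rays(n,uv,T); return c+d*((z-c[2])/d[:,2])[:,None]
def tri(*rs):  # rs: (c,d) single rays -> point, residual
    A=np.zeros((3,3));b=np.zeros(3)
    for c,d in rs:
        d=d/np.linalg.norm(d);P=np.eye(3)-np.outer(d,d);A+=P;b+=P@c
    x=np.linalg.solve(A,b); return x,[np.linalg.norm(np.cross(x-c,d/np.linalg.norm(d))) for c,d in rs]
def cloud(n,d,T=None):
    v,u=np.mgrid[:d.shape[0],:d.shape[1]]; E=np.array(ext(n,T))
    s=slopes(n,np.c_[u.ravel(),v.ravel()]); z=d.ravel()
    return (np.c_[s*z[:,None],z]@E[:3,:3].T+E[:3,3]).reshape(*d.shape,3)
def blobs(m,amin=15):
    k,l,st,c=cv2.connectedComponentsWithStats(m.astype(np.uint8))
    return [(l==i,c[i],st[i]) for i in range(1,k) if st[i,4]>=amin]
E
python3 - <<'E'
from h import *
np.set_printoptions(precision=4,suppress=True)
res={}
for n in("top","scene"):
    z=np.load(f"pics/{n}0.npz");im,d=z["im"],z["d"];X=cloud(n,d)
    hs=cv2.cvtColor(im,cv2.COLOR_RGB2HSV);H,S,V=[hs[...,i].astype(int) for i in range(3)]
    for nm,m in dict(yellow=(H>20)&(H<34)&(S>150)&(V>90),purple=(H>125)&(H<150)&(S>100),blue=(H>105)&(H<125)&(S>150)&(V>60)).items():
        for b,c,st in blobs(m,40):
            P=X[b];zt=np.percentile(P[:,2],90);t=b&(abs(X[...,2]-zt)<.006)
            print(n,nm,c.round(1),st[4],"top z",zt,"ctr",X[t].mean(0),"ext",np.ptp(X[t],axis=0))
    # grips: above 0.10, dark, near rack
    g=(X[...,2]>.108)&(X[...,2]<.15)&(X[...,1]>.1)&(X[...,1]<.42)&(X[...,0]>.35)&(X[...,0]<.85)&(d>0)
    for b,c,st in blobs(g,20):
        P=X[b];t=P[P[:,2]>np.percentile(P[:,2],90)-.006]
        a=cv2.minAreaRect((t[:,:2]*1000).astype(np.float32)); print(n,"grip",c.round(1),t.mean(0),np.percentile(P[:,2],95),a)
    if n=="top":
        for lo,hi,nm in((.05,.07,"platform"),(.085,.1,"housing"),(.03,.04,"rack")):
            for b,c,st in blobs((X[...,2]>lo)&(X[...,2]<hi)&(d>0),200):
                print(nm,c.round(1),np.median(X[b][:,2]),cv2.minAreaRect((X[b][:,:2]*1000).astype(np.float32)))
        for lo,hi,nm in((.065,.085,"level"),(.1,.125,"eyepiece"),(.05,.07,"case")):
            for b,c,st in blobs((X[...,2]>lo)&(X[...,2]<hi)&(d>0),60):
                if st[4]<800: print(nm,c.round(1),X[b].mean(0))
E
python3 - <<'E'
import cv2,numpy as np
a=cv2.imread("pics/top0.png")
cv2.imwrite("pics/crop0.png",cv2.resize(a[120:300,130:310],None,fx=3.3,fy=3.3,interpolation=3))
E
```

```text
top yellow [279.3 226.7] 272 top z 0.0960816091610986 ctr [ 0.4492 -0.0056  0.0941] ext [0.0395 0.0396 0.0083]
top purple [226.1 275.8] 254 top z 0.03215292152070619 ctr [0.325  0.1181 0.0299] ext [0.0416 0.0392 0.0089]
top blue [180. 137.] 129 top z 0.03795714935194363 ctr [0.6642 0.2384 0.036 ] ext [0.0324 0.0671 0.0076]
top blue [176.6 178.1] 1252 top z 0.038562202789319634 ctr [0.5623 0.2441 0.0362] ext [0.1587 0.0933 0.0103]
top blue [180.  219.9] 220 top z 0.03825868791225247 ctr [0.4602 0.2328 0.036 ] ext [0.0351 0.0757 0.0086]
top grip [167. 140.] [0.6405 0.2534 0.1284] 0.13105485119352814 ((640.7060546875, 253.89468383789062), (71.0235824584961, 16.095163345336914), 82.80966186523438)
top grip [170.  175.4] [0.5604 0.2443 0.1283] 0.13109504250976928 ((560.7717895507812, 244.19873046875), (69.79956817626953, 15.908150672912598), 88.33133697509766)
top grip [173.1 210.7] [0.4814 0.2352 0.1283] 0.13085798626772108 ((481.2284851074219, 235.06777954101562), (69.44904327392578, 15.771638870239258), 87.4638900756836)
platform [323.9 193.7] 0.06031043218396803 ((528.97607421875, -11
[... 962 characters left out ...]
 161.6] 156 top z 0.03277539962372372 ctr [0.3274 0.1174 0.0306] ext [0.0393 0.0378 0.0071]
scene blue [298.5 167.6] 786 top z 0.03939085165865602 ctr [0.569  0.2392 0.0372] ext [0.2265 0.0926 0.0086]
scene grip [273.1 135.3] [0.4814 0.2335 0.129 ] 0.13158566815038747 ((479.7625732421875, 235.1007080078125), (71.3802719116211, 18.04813003540039), 87.73677825927734)
scene grip [298.8 144.7] [0.5606 0.2421 0.129 ] 0.1314493398914268 ((559.5946044921875, 243.6788330078125), (70.57952880859375, 16.193986892700195), 87.8966293334961)
scene grip [326.1 154.1] [0.641  0.2532 0.1294] 0.13195315262103133 ((640.3898315429688, 255.9036865234375), (70.23382568359375, 16.4724063873291), 82.6662826538086)
```

View pics/crop0.png

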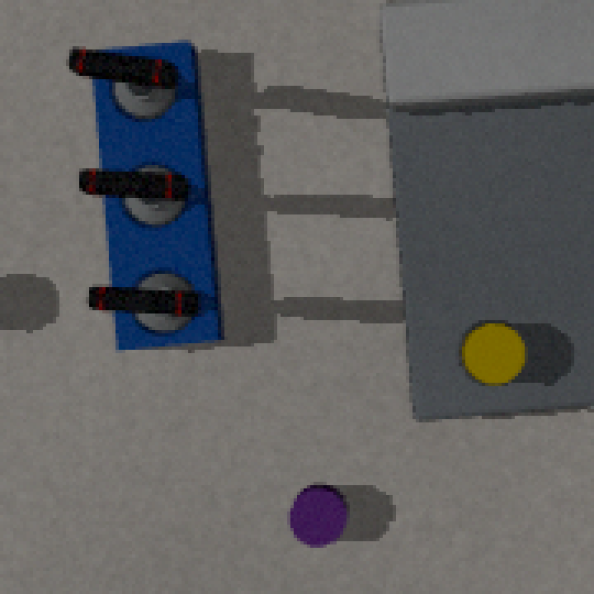

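The crop confirms it: the yellow cap (enlarged at 494,353) stands on the platform corner, and the purple decoy stands on the bench. The two views agree on the cap at (0.449, -0.006), top 0.094. The point derived from the platform is (0.450, -0.006), so they match.

```bash
cat >> h.py <<'E'
def go(x,y,z,yaw=None):
    """remaining shift in tool axes (mm) and roll; yaw = wanted world angle (deg) of the tool's y axis, mod 180"""
    T=pose(); d=T[:3,:3].T@(np.array([x,y,z])-T[:3,3])*1000
    a=np.degrees(np.arctan2(T[1,1],T[0,1])); o=ctrl.get_obs()
    print("t %.1f"%o["t"],"pos",(T[:3,3]*1000).round(1),"yaw %.1f"%a,"q6 %.2f"%o["q"][5],"down",T[:3,2].round(3))
    print("dtool",d.round(1),"tool x",T[:3,0].round(3),"tool y",T[:3,1].round(3))
    if yaw is not None: e=(yaw-a+90)%180-90; print("roll about tool z",round(-np.radians(e),3))
E
python3 -c "
from h import *
go(.449,-.006,.2,90)"
```

```text
t 0.1 pos [ 168.3 -601.4  230.4] yaw -74.4 q6 -0.12 down [-0.     0.002 -1.   ]
dtool [ 430.7 -497.7   31.2] tool x [0.963 0.269 0.   ] tool y [ 0.269 -0.963 -0.002]
roll about tool z 0.273
```

```bash
python3 -m handwheel '[{"tx":21.5,"ty":-24.9},{"tx":21.5,"ty":-24.9},{"tx":21.5,"ty":-24.9},{"tx":21.5,"ty":-24.9},{"tx":21.5,"ty":-24.9},{"tx":21.5,"ty":-24.9},{"tx":21.5,"ty":-24.9},{"tx":21.5,"ty":-24.9},{"tx":21.5,"ty":-24.9},{"tx":21.5,"ty":-24.9}]' 70 20
python3 -m handwheel '[{"tx":21.5,"ty":-24.9},{"tx":21.5,"ty":-24.9},{"tx":21.5,"ty":-24.9},{"tx":21.5,"ty":-24.9},{"tx":21.5,"ty":-24.9},{"tx":21.5,"ty":-24.9},{"tx":21.5,"ty":-24.9},{"tx":21.5,"ty":-24.9},{"tx":21.5,"ty":-24.9},{"tx":21.5,"ty":-24.9},{"tz":15},{"tz":15}]'
python3 -c "
from h import *
go(.449,-.006,.069)
T=pose();im,d=optics.get_image('wrist');hs=cv2.cvtColor(im,cv2.COLOR_RGB2HSV)
m=(hs[...,0]>20)&(hs[...,0]<34)&(hs[...,1]>150)&(hs[...,2]>60)
for b,c,st in blobs(m,200):
  X=cloud('wrist',d,T);zt=np.percentile(X[b][:,2],80);t=b&(abs(X[...,2]-zt)<.004)
  uv=np.argwhere(t)[:,::-1].astype(np.float32);cc,r=cv2.minEnclosingCircle(uv);print(c,zt,X[t].mean(0),onplane('wrist',[cc],.094,T))
"
```

```text
t 0.1 pos [ 168.3 -601.4  230.4] yaw -74.4 q6 -0.12 down [-0.     0.002 -1.   ]
dtool [ 430.7 -497.5  162.2] tool x [0.963 0.269 0.   ] tool y [ 0.269 -0.963 -0.002]$[0]: bad value
$[0]: bad value
```

All four keys are required.

```bash
python3 -m handwheel '[{"tx":21.5,"ty":-24.9,"tz":0,"roll":0},{"tx":21.5,"ty":-24.9,"tz":0,"roll":0},{"tx":21.5,"ty":-24.9,"tz":0,"roll":0},{"tx":21.5,"ty":-24.9,"tz":0,"roll":0},{"tx":21.5,"ty":-24.9,"tz":0,"roll":0},{"tx":21.5,"ty":-24.9,"tz":0,"roll":0},{"tx":21.5,"ty":-24.9,"tz":0,"roll":0},{"tx":21.5,"ty":-24.9,"tz":0,"roll":0},{"tx":21.5,"ty":-24.9,"tz":0,"roll":0},{"tx":21.5,"ty":-24.9,"tz":0,"roll":0}]'
python3 -m handwheel '[{"tx":21.5,"ty":-24.9,"tz":0,"roll":0},{"tx":21.5,"ty":-24.9,"tz":0,"roll":0},{"tx":21.5,"ty":-24.9,"tz":0,"roll":0},{"tx":21.5,"ty":-24.9,"tz":0,"roll":0},{"tx":21.5,"ty":-24.9,"tz":0,"roll":0},{"tx":21.5,"ty":-24.9,"tz":0,"roll":0},{"tx":21.5,"ty":-24.9,"tz":0,"roll":0},{"tx":21.5,"ty":-24.9,"tz":0,"roll":0},{"tx":21.5,"ty":-24.9,"tz":0,"roll":0},{"tx":0,"ty":0,"tz":15,"roll":0},{"tx":0,"ty":0,"tz":15,"roll":0},{"tx":0,"ty":0,"tz":0,"roll":0}]'
python3 -c "
from h import *
go(.449,-.006,.069)
T=pose();im,d=optics.get_image('wrist');hs=cv2.cvtColor(im,cv2.COLOR_RGB2HSV)
m=(hs[...,0]>20)&(hs[...,0]<34)&(hs[...,1]>150)&(hs[...,2]>60)
for b,c,st in blobs(m,200):
  X=cloud('wrist',d,T);zt=np.percentile(X[b][:,2],80);t=b&(abs(X[...,2]-zt)<.004)
  uv=np.argwhere(t)[:,::-1].astype(np.float32);cc,r=cv2.minEnclosingCircle(uv);print(c,zt,X[t].mean(0),onplane('wrist',[cc],.094,T))
"
```

```text
t: 1.12
tool_pos: [0.3226, -0.2728, 0.2312]
tool_rot: [3.112, 0.426, 0.0]
contact_force: [-0.0, -0.5, -0.1]
opening: 0.0701
grip_force: 0.0
t: 2.12
tool_pos: [0.4466, -0.0054, 0.1979]
tool_rot: [-3.11, -0.43, 0.009]
contact_force: [-0.2, 0.9, -1.7]
opening: 0.0705
grip_force: 0.0
t 2.1 pos [446.6  -5.4 197.9] yaw -74.3 q6 1.12 down [-0.006  0.001 -1.   ]
dtool [  2.9   1.6 128.9] tool x [ 0.963  0.271 -0.005] tool y [ 0.271 -0.963 -0.003]
[257.67995766 180.92589979] 0.09414925090657554 [ 0.44763024 -0.00498165  0.09364584] [[ 0.44785213 -0.00489611  0.094     ]]
```

```bash
python3 -m handwheel '[{"tx":2,"ty":1,"tz":30,"roll":0},{"tx":0,"ty":0,"tz":30,"roll":0},{"tx":0,"ty":0,"tz":30,"roll":0},{"tx":0,"ty":0,"tz":20,"roll":0},{"tx":0,"ty":0,"tz":12,"roll":0},{"tx":0,"ty":0,"tz":7,"roll":0},{"tx":0,"ty":0,"tz":0,"roll":0}]'
python3 -m handwheel '[{"tx":0,"ty":0,"tz":0,"roll":0},{"tx":0,"ty":0,"tz":0,"roll":0},{"tx":0,"ty":0,"tz":0,"roll":0},{"tx":0,"ty":0,"tz":0,"roll":0},{"tx":0,"ty":0,"tz":0,"roll":0},{"tx":0,"ty":0,"tz":0,"roll":0}]' 25 20
python3 -c "
from h import *
go(.54,-.03,.1)"
```

```text
t: 2.75
tool_pos: [0.4498, -0.0072, 0.0715]
tool_rot: [-3.112, -0.426, 0.003]
contact_force: [0.4, 0.1, 0.4]
opening: 0.0702
grip_force: 0.0
t: 3.25
tool_pos: [0.4519, -0.0073, 0.074]
tool_rot: [3.111, 0.427, 0.005]
contact_force: [0.7, -1.1, 6.2]
opening: 0.0438
grip_force: 20.5
t 3.2 pos [451.9  -7.3  74. ] yaw -74.4 q6 1.12 down [ 0.003 -0.001 -1.   ]
dtool [ 78.8  45.7 -25.7] tool x [0.963 0.27  0.003] tool y [ 0.269 -0.963  0.002]
```

```bash
python3 -m handwheel '[{"tx":0,"ty":0,"tz":-10,"roll":0},{"tx":0,"ty":0,"tz":-20,"roll":0},{"tx":0,"ty":0,"tz":-20,"roll":0},{"tx":20,"ty":11,"tz":0,"roll":0},{"tx":20,"ty":12,"tz":0,"roll":0},{"tx":20,"ty":12,"tz":0,"roll":0},{"tx":20,"ty":11,"tz":0,"roll":0},{"tx":0,"ty":0,"tz":20,"roll":0},{"tx":0,"ty":0,"tz":15,"roll":0},{"tx":0,"ty":0,"tz":10,"roll":0},{"tx":0,"ty":0,"tz":5,"roll":0},{"tx":0,"ty":0,"tz":0,"roll":0}]'
python3 -m handwheel '[{"tx":0,"ty":0,"tz":2,"roll":0},{"tx":0,"ty":0,"tz":0,"roll":0},{"tx":0,"ty":0,"tz":0,"roll":0}]'
```

```text
t: 4.25
tool_pos: [0.5389, -0.0293, 0.0712]
tool_rot: [-3.111, -0.427, 0.004]
contact_force: [0.3, 1.2, 0.6]
opening: 0.0443
grip_force: 20.6
t: 4.5
tool_pos: [0.5404, -0.0296, 0.0711]
tool_rot: [3.112, 0.427, 0.002]
contact_force: [0.3, -0.3, 0.7]
opening: 0.044
grip_force: 20.6
```

```bash
python3 -m handwheel '[{"tx":0,"ty":0,"tz":1,"roll":0},{"tx":0,"ty":0,"tz":0,"roll":0},{"tx":0,"ty":0,"tz":0,"roll":0},{"tx":0,"ty":0,"tz":0,"roll":0},{"tx":0,"ty":0,"tz":-10,"roll":0},{"tx":0,"ty":0,"tz":-30,"roll":0},{"tx":0,"ty":0,"tz":-30,"roll":0},{"tx":0,"ty":0,"tz":-30,"roll":0},{"tx":-28,"ty":-16,"tz":-20,"roll":0},{"tx":-28,"ty":-16,"tz":0,"roll":0},{"tx":-24,"ty":-14,"tz":0,"roll":0},{"tx":0,"ty":0,"tz":0,"roll":0}]' 70 20
python3 -m handwheel '[{"tx":0,"ty":0,"tz":0,"roll":0}]'
python3 - <<'E'
from h import *
go(.4814,.2352,.2,-3)
T=pose();im,d=optics.get_image('wrist')
np.savez("pics/nut.npz",im=im,d=d,T=T)
X=cloud('wrist',d,T)
m=(X[...,2]>.076)&(X[...,2]<.088)&(abs(X[...,0]-.45)<.04)&(abs(X[...,1]+.006)<.04)&(d>0)
for b,c,st in blobs(m,30):
    P=X[b]; print(c,st,P.mean(0),np.median(P[:,2]),np.ptp(P,axis=0),cv2.minEnclosingCircle((P[:,:2]*1000).astype(np.float32)))
u,v=[int(q) for q in c]
cv2.imwrite("pics/nut.png",cv2.resize(im[max(0,v-90):v+90,u-120:u+120,::-1],None,fx=3,fy=3,interpolation=3))
E
```

```text
t: 5.5
tool_pos: [0.4473, -0.0057, 0.1897]
tool_rot: [-3.112, -0.428, 0.001]
contact_force: [-1.0, 0.1, -0.4]
opening: 0.0701
grip_force: 0.0
t: 5.58
tool_pos: [0.45, -0.0066, 0.1901]
tool_rot: [3.112, 0.428, 0.003]
contact_force: [0.6, -0.8, 0.5]
opening: 0.0703
grip_force: 0.0
t 5.6 pos [450.   -6.6 190.1] yaw -74.3 q6 1.12 down [ 0.002 -0.    -1.   ]
dtool [  95.5 -224.4   -9.9] tool x [0.963 0.27  0.002] tool y [ 0.27  -0.963  0.001]
roll about tool z -1.245
[254.42434783 186.89043478] [241 173  28  28 575] [ 0.44796346 -0.00490734  0.08277076] 0.08264839578906757 [0.01975404 0.02106505 0.01044046] ((447.3844299316406, -5.117372989654541), 10.801100730895996)
```

View pics/nut.png

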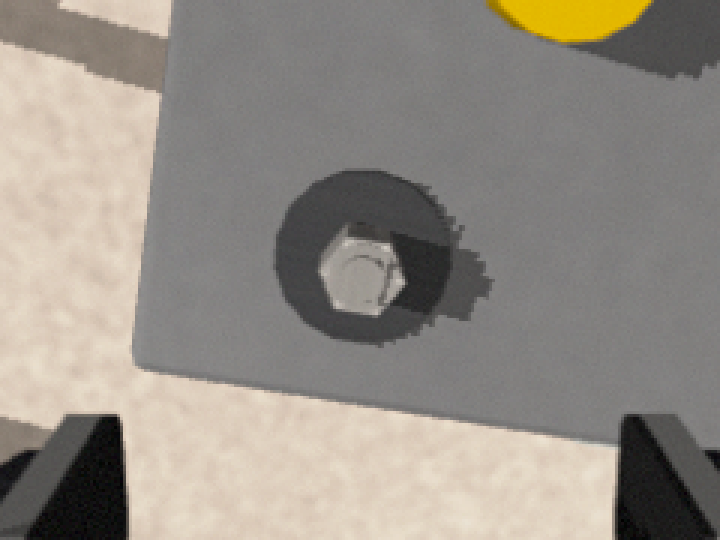

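The nut measures about 21 mm over its corners, so it is the 19 mm one. Any larger driver will go fully down but spin, so torque has to tell them apart. I turn to the driver yaw and look at the nut again to average out the camera offset.

```bash
python3 -m handwheel '[{"tx":0,"ty":0,"tz":0,"roll":-0.124},{"tx":0,"ty":0,"tz":0,"roll":-0.124},{"tx":0,"ty":0,"tz":0,"roll":-0.124},{"tx":0,"ty":0,"tz":0,"roll":-0.124},{"tx":0,"ty":0,"tz":0,"roll":-0.124},{"tx":0,"ty":0,"tz":0,"roll":-0.124},{"tx":0,"ty":0,"tz":0,"roll":-0.124},{"tx":0,"ty":0,"tz":0,"roll":-0.124},{"tx":0,"ty":0,"tz":0,"roll":-0.124},{"tx":0,"ty":0,"tz":0,"roll":-0.124},{"tx":0,"ty":0,"tz":0,"roll":0},{"tx":0,"ty":0,"tz":0,"roll":0}]'
python3 - <<'E'
from h import *
np.set_printoptions(precision=4,suppress=True)
go(.4814,.2352,.2,-2.5)
T=pose();im,d=optics.get_image('wrist');np.savez("pics/nut2.npz",im=im,d=d,T=T)
for f in("nut","nut2"):
    z=np.load(f"pics/{f}.npz");im,d,T=z["im"],z["d"],z["T"];X=cloud('wrist',d,T)
    n=blobs((X[...,2]>.077)&(X[...,2]<.088)&(abs(X[...,0]-.45)<.04)&(abs(X[...,1]+.006)<.04)&(d>0),100)[0]
    top=n[0]&(abs(X[...,2]-.082)<.002)
    # washer: dark in colour OR nut, fill
    g=cv2.cvtColor(im,cv2.COLOR_RGB2GRAY); u,v=n[1].astype(int)
    w=(abs(X[...,2]-.064)<.0015)&(np.hypot(X[...,0]-.449,X[...,1]+.0055)<.035)&(d>0)
    P=X[w]; print(f,"nut mean top",X[top].mean(0),top.sum(),"washer circ",cv2.minEnclosingCircle((P[:,:2]*1000).astype(np.float32)),w.sum())
E
```

```text
t: 6.63
tool_pos: [0.4513, -0.0071, 0.1895]
tool_rot: [-2.289, -2.152, 0.0]
contact_force: [-0.8, -0.1, 0.7]
opening: 0.0703
grip_force: 0.0
t 6.6 pos [451.3  -7.1 189.5] yaw -3.5 q6 -0.12 down [-0.  0. -1.]
dtool [243.7  15.2 -10.5] tool x [ 0.061  0.998 -0.   ] tool y [ 0.998 -0.061 -0.   ]
roll about tool z -0.018
nut nut mean top [ 0.4482 -0.0044  0.0823] 375 washer circ ((447.68408203125, -4.715212821960449), 23.916484832763672) 1940
nut2 nut mean top [ 0.4471 -0.0043  0.0822] 384 washer circ ((447.1339416503906, -4.927760601043701), 23.812477111816406) 1974
```

```bash
python3 -m handwheel '[{"tx":20,"ty":1,"tz":-30,"roll":0},{"tx":35,"ty":2,"tz":-10,"roll":0},{"tx":35,"ty":2,"tz":0,"roll":0},{"tx":35,"ty":2,"tz":0,"roll":0},{"tx":35,"ty":2,"tz":0,"roll":0},{"tx":35,"ty":2,"tz":0,"roll":0},{"tx":30,"ty":2,"tz":0,"roll":0},{"tx":19,"ty":2,"tz":0,"roll":0},{"tx":0,"ty":0,"tz":0,"roll":0},{"tx":0,"ty":0,"tz":0,"roll":0}]' 50
cat >> h.py <<'E'
def grips(f,yaw=None):
    o=ctrl.get_obs();T=pose(o);im,d=optics.get_image('wrist');np.savez(f"pics/{f}.npz",im=im,d=d,T=T);X=cloud('wrist',d,T)
    m=(X[...,2]>.12)&(X[...,2]<.14)&(X[...,1]>.15)&(X[...,1]<.35)&(d>0)
    for b,c,st in blobs(m,100):
        P=X[b]; print(c.round(),st[:4],"z",np.median(P[:,2]).round(4),cv2.minAreaRect((P[:,:2]*1000).astype(np.float32)))
    m=(abs(X[...,2]-.036)<.003)&(d>0);P=X[m]
    if len(P)>50: print("rack",cv2.minAreaRect((P[:,:2]*1000).astype(np.float32)))
    return im
E
python3 - <<'E'
from h import *
go(.4814,.2352,.132,-2.5)
grips("g1")
E
```

```text
t: 7.52
tool_pos: [0.4797, 0.2365, 0.2291]
tool_rot: [2.285, 2.156, -0.001]
contact_force: [0.8, 0.1, -0.3]
opening: 0.0502
grip_force: 0.0
t 7.5 pos [479.7 236.5 229.1] yaw -3.3 q6 0.38 down [-0.001 -0.001 -1.   ]
dtool [-1.1  1.8 97.1] tool x [ 0.058  0.998 -0.001] tool y [ 0.998 -0.058 -0.001]
roll about tool z -0.014
[473. 148.] [452  99  43  99] z 0.1276 ((638.3914184570312, 255.09548950195312), (72.72657012939453, 17.335533142089844), 82.8525161743164)
[364. 166.] [350 118  31  98] z 0.1278 ((558.51904296875, 245.44825744628906), (72.43882751464844, 16.905553817749023), 87.60834503173828)
[258. 184.] [247 137  23  95] z 0.128 ((479.70147705078125, 237.21426391601562), (70.63455963134766, 16.146556854248047), 87.28021240234375)
rack ((559.62646484375, 245.69448852539062), (225.6522674560547, 75.96806335449219), 6.994205951690674)
```

```bash
python3 -m handwheel '[{"tx":1,"ty":0,"tz":30,"roll":-0.01},{"tx":0,"ty":0,"tz":30,"roll":0},{"tx":0,"ty":0,"tz":30,"roll":0},{"tx":0,"ty":0,"tz":25,"roll":0},{"tx":0,"ty":0,"tz":13,"roll":0},{"tx":0,"ty":0,"tz":5,"roll":0},{"tx":0,"ty":0,"tz":0,"roll":0}]' 45
python3 -m handwheel '[{"tx":0,"ty":0,"tz":0,"roll":0},{"tx":0,"ty":0,"tz":0,"roll":0},{"tx":0,"ty":0,"tz":0,"roll":0},{"tx":0,"ty":0,"tz":0,"roll":0},{"tx":0,"ty":0,"tz":0,"roll":0}]' 5 80
python3 -c "
from h import *
go(.4476,-.005,.2,65.6-90)"
```

```text
t: 8.15
tool_pos: [0.4793, 0.2359, 0.0955]
tool_rot: [-2.275, -2.165, 0.003]
contact_force: [0.6, -0.7, -0.2]
opening: 0.045
grip_force: 0.0
t: 8.57
tool_pos: [0.4812, 0.2373, 0.0986]
tool_rot: [2.273, 2.166, 0.005]
contact_force: [0.1, 0.9, 6.2]
opening: 0.0145
grip_force: 78.1
t 8.6 pos [481.2 237.3  98.6] yaw -2.7 q6 0.37 down [ 0.004  0.001 -1.   ]
dtool [-243.5  -21.6 -101.8] tool x [0.048 0.999 0.001] tool y [ 0.999 -0.048  0.004]
roll about tool z 0.378
```

```bash
python3 -m handwheel '[{"tx":0,"ty":0,"tz":-10,"roll":0},{"tx":0,"ty":0,"tz":-25,"roll":0},{"tx":0,"ty":0,"tz":-35,"roll":0},{"tx":0,"ty":0,"tz":-35,"roll":0},{"tx":-20,"ty":-2,"tz":0,"roll":0},{"tx":-30,"ty":-2,"tz":0,"roll":0},{"tx":-35,"ty":-3,"tz":0,"roll":0},{"tx":-35,"ty":-3,"tz":0,"roll":0},{"tx":-35,"ty":-3,"tz":0,"roll":0},{"tx":-35,"ty":-3,"tz":0,"roll":0},{"tx":-33,"ty":-3,"tz":0,"roll":0},{"tx":-20,"ty":-2,"tz":0,"roll":0}]'
python3 -m handwheel '[{"tx":0,"ty":0,"tz":0,"roll":0.095},{"tx":0,"ty":0,"tz":0,"roll":0.095},{"tx":0,"ty":0,"tz":0,"roll":0.095},{"tx":0,"ty":0,"tz":0,"roll":0.095},{"tx":0,"ty":0,"tz":0,"roll":0},{"tx":0,"ty":0,"tz":0,"roll":0}]'
python3 - <<'E'
from h import *
go(.4476,-.005,.2,65.6-90)
o=ctrl.get_obs();T=pose(o);print(o["opening"],o["contact_force"].round(1),o["wrist_torque"].round(2))
im,d=optics.get_image('wrist');np.savez("pics/held.npz",im=im,d=d,T=T)
s,d2=optics.get_image('scene');np.savez("pics/s1.npz",im=s,d=d2)
b=np.hstack([cv2.resize(im,(400,300)),cv2.resize(s[100:290,130:383],(400,300))]);cv2.imwrite("pics/held.png",b[:,:,::-1])
E
```

```text
t: 9.57
tool_pos: [0.4458, -0.0073, 0.201]
tool_rot: [-2.276, -2.165, 0.002]
contact_force: [0.2, -0.3, -1.9]
opening: 0.0145
grip_force: 79.6
t: 10.07
tool_pos: [0.4466, -0.0047, 0.201]
tool_rot: [-2.64, -1.702, 0.001]
contact_force: [-0.4, 0.1, -2.4]
opening: 0.0148
grip_force: 79.6
t 10.1 pos [446.6  -4.7 201. ] yaw -24.4 q6 0.25 down [-0.001  0.    -1.   ]
dtool [0.2 1.  1. ] tool x [ 0.413  0.911 -0.   ] tool y [ 0.911 -0.413 -0.001]
roll about tool z 0.0
0.014758192571007316 [-0.4  0.1 -2.4] [ 0.01  0.04 -0.03]
```

View pics/held.png

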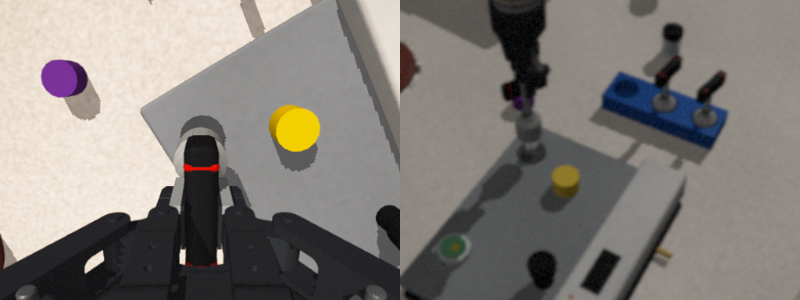

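Left (wrist): the driver is held straight, with its grip at (200,190) and the barrel behind it over the washer. Right (scene): the well is empty and the cap is set down at (566,180). Next I measure how the driver sits in the tool frame.

Run:
```python
from h import *
np.set_printoptions(precision=4,suppress=True)
z=np.load("pics/held.npz");d=z["d"];T=z["T"];X=cloud('wrist',d,T)
L=(X-T[:3,3])@T[:3,:3]  # tool coords
z0=-.019
g=(d>0)&(abs(L[...,1])<.012)&(L[...,0]>.0)&(L[...,0]<.06)&(abs(L[...,2]+.033)<.006)
P=L[g]; print("grip",g.sum(),"z",np.median(P[:,2]),"xmax",np.percentile(P[:,0],99),P[:,0].max(),"y",P[:,1].min(),P[:,1].max(),cv2.minAreaRect((P[:,:2]*1000).astype(np.float32)))
# barrel top rim
b=(d>0)&(L[...,2]>.035)&(L[...,2]<.055)&(np.hypot(L[...,0],L[...,1])<.03)
P=L[b]; print("barrel",b.sum(),np.median(P[:,2]),P.min(0),P.max(0))
t=P[abs(P[:,2]-np.median(P[:,2]))<.0015];h=cv2.convexHull((t[:,:2]*1000).astype(np.float32))
x=t[:,0];y=t[:,1]; print("fwd edge x",x.max(),"y range",y.min(),y.max())
```

```text
grip 4633 z -0.029479719409908227 xmax 0.034236307895147144 0.035183164654675546 y -0.011993263788734096 0.011990547029689939 ((17.601411819458008, 0.005536079406738281), (35.169857025146484, 23.984310150146484), 0.05774509534239769)
barrel 164 0.05412982966602385 [-0.0098 -0.0182  0.0516] [0.0091 0.016  0.055 ]
fwd edge x 0.009148953090937537 y range -0.018189204003867504 0.015991186662545863
```

Run:
```python
from h import *
from scipy.optimize import least_squares
np.set_printoptions(precision=4,suppress=True)
z=np.load("pics/held.npz");d=z["d"];T=z["T"];X=cloud('wrist',d,T);im=z["im"]
L=(X-T[:3,3])@T[:3,:3]
g=(d>0)&(abs(L[...,1])<.0075)&(L[...,0]>.015)&(L[...,0]<.06)&(abs(L[...,2]+.030)<.004)
print("grip end x", L[g][:,0].max(), "sides at x>27:",[ (lambda q:(q.min(),q.max()))(L[(d>0)&(L[...,0]>.027)&(abs(L[...,2]+.030)<.004)][:,1])])
b=(d>0)&(L[...,2]>.044)&(L[...,2]<.056)&(np.hypot(L[...,0],L[...,1])<.045)
print(b.sum(),np.histogram(L[b][:,2],8))
# outer contour of barrel side+top: silhouettes
b=(d>0)&(L[...,2]>.044)&(L[...,2]<.088)&(np.hypot(L[...,0],L[...,1])<.035)
P=L[b];print(b.sum(),P.min(0),P.max(0))
s=P[P[:,2]>.052]
r=least_squares(lambda p:np.hypot(s[:,0]-p[0],s[:,1]-p[1])-.0215,[0,0],loss="soft_l1",f_scale=.001)
print("axis from side pts",r.x,len(s),np.abs(r.fun).mean())
```

```text
grip end x 0.035398177250996934 sides at x>27: [(np.float64(-0.008371938697151637), np.float64(0.0075078973735892614))]
274 (array([ 3,  7, 11, 30, 49, 47, 51, 76]), array([0.0516, 0.0522, 0.0527, 0.0532, 0.0538, 0.0543, 0.0549, 0.0554,
       0.0559]))
1309 [-0.0136 -0.0223  0.0516] [0.0205 0.0202 0.0879]
axis from side pts [-0.0017 -0.0006] 1307 0.0021327583827924763
```

```bash
python3 -m handwheel '[{"tx":1.5,"ty":1,"tz":10,"roll":0},{"tx":0,"ty":0,"tz":8,"roll":0},{"tx":0,"ty":0,"tz":5,"roll":0},{"tx":0,"ty":0,"tz":3,"roll":0},{"tx":0,"ty":0,"tz":3,"roll":0},{"tx":0,"ty":0,"tz":2,"roll":0},{"tx":0,"ty":0,"tz":0,"roll":0},{"tx":0,"ty":0,"tz":0,"roll":0}]'; python3 -c "
from h import *
go(.4476,-.005,.158,65.6-90);o=ctrl.get_obs();print(o['wrist_torque'].round(2))"
```

```text
t: 10.83
tool_pos: [0.4486, -0.0039, 0.1704]
tool_rot: [2.642, 1.699, 0.0]
contact_force: [0.7, 0.3, -2.5]
opening: 0.0147
grip_force: 79.7
t 10.8 pos [448.6  -3.9 170.4] yaw -24.5 q6 0.25 down [ 0. -0. -1.]
dtool [-1.4 -0.5 12.4] tool x [0.415 0.91  0.   ] tool y [ 0.91  -0.415  0.   ]
roll about tool z -0.002
[-0.    0.04 -0.03]
```

```bash
python3 -m handwheel '[{"tx":0,"ty":0,"tz":3,"roll":0},{"tx":0,"ty":0,"tz":3,"roll":0},{"tx":0,"ty":0,"tz":3,"roll":0},{"tx":0,"ty":0,"tz":2,"roll":0},{"tx":0,"ty":0,"tz":1,"roll":0},{"tx":0,"ty":0,"tz":0,"roll":0},{"tx":0,"ty":0,"tz":0,"roll":0}]'; python3 -m handwheel '[{"tx":0,"ty":0,"tz":0,"roll":-0.06},{"tx":0,"ty":0,"tz":0,"roll":-0.06},{"tx":0,"ty":0,"tz":0,"roll":-0.06},{"tx":0,"ty":0,"tz":0,"roll":-0.06},{"tx":0,"ty":0,"tz":0,"roll":0}]'; python3 -c "
from h import *
go(.4476,-.005,.158,65.6-90);o=ctrl.get_obs();print(o['wrist_torque'].round(2))"
```

```text
t: 11.42
tool_pos: [0.4486, -0.0039, 0.1582]
tool_rot: [-2.643, -1.699, 0.0]
contact_force: [0.5, 0.7, -3.0]
opening: 0.0146
grip_force: 79.6
t: 11.83
tool_pos: [0.4485, -0.004, 0.1584]
tool_rot: [2.42, 2.004, -0.001]
contact_force: [-0.4, -0.9, -3.3]
opening: 0.0152
grip_force: 79.6
t 11.8 pos [448.5  -4.  158.4] yaw -10.7 q6 0.01 down [-0. -0. -1.]
dtool [-1.1 -0.7  0.4] tool x [ 0.186  0.982 -0.   ] tool y [ 0.982 -0.186 -0.   ]
roll about tool z 0.238
[-0.13  0.23 -0.1 ]
```

```bash
python3 -m handwheel '[{"tx":0,"ty":0,"tz":0,"roll":-0.06},{"tx":0,"ty":0,"tz":0,"roll":-0.06},{"tx":0,"ty":0,"tz":0,"roll":-0.06},{"tx":0,"ty":0,"tz":0,"roll":-0.06},{"tx":0,"ty":0,"tz":0,"roll":0}]'; python3 -c "
from h import *
go(.4476,-.005,.158,65.6-90);o=ctrl.get_obs();print(o['wrist_torque'].round(2),o['effort'].round(2))"
```

```text
t: 12.25
tool_pos: [0.4483, -0.0039, 0.1584]
tool_rot: [-2.164, -2.277, 0.001]
contact_force: [-1.6, -0.6, -1.9]
opening: 0.015
grip_force: 79.8
t 12.2 pos [448.3  -3.9 158.4] yaw 2.9 q6 -0.23 down [-0.001  0.    -1.   ]
dtool [-1.  -0.8  0.4] tool x [-0.051  0.999  0.   ] tool y [ 0.999  0.051 -0.001]
roll about tool z 0.477
[-0.06  0.34 -0.26] [  0.33 -22.56 -37.97   0.13  -0.55  -0.65]
```

```bash
for i in 1; do python3 -m handwheel '[{"tx":0,"ty":0,"tz":0,"roll":-0.06},{"tx":0,"ty":0,"tz":0,"roll":-0.06},{"tx":0,"ty":0,"tz":0,"roll":0}]' >/dev/null; python3 -c "
from h import *
go(.4476,-.005,.158,65.6-90);o=ctrl.get_obs();print(o['wrist_torque'].round(2),o['effort'].round(2),o['contact_force'].round(1),o['opening'])"; done
python3 -m handwheel '[{"tx":0,"ty":0,"tz":0,"roll":-0.06},{"tx":0,"ty":0,"tz":0,"roll":-0.06},{"tx":0,"ty":0,"tz":0,"roll":0}]' >/dev/null; python3 -c "
from h import *
go(.4476,-.005,.158,65.6-90);o=ctrl.get_obs();print(o['wrist_torque'].round(2),o['effort'].round(2),o['contact_force'].round(1),o['opening'])"
python3 -m handwheel '[{"tx":0,"ty":0,"tz":0,"roll":0},{"tx":0,"ty":0,"tz":0,"roll":0},{"tx":0,"ty":0,"tz":0,"roll":0}]' >/dev/null; python3 -c "
from h import *
o=ctrl.get_obs();print(o['wrist_torque'].round(2),o['effort'].round(2),o['contact_force'].round(1),o['opening'])"
```

```text
t 12.5 pos [448.3  -3.9 158.4] yaw 9.8 q6 -0.35 down [-0.001  0.    -1.   ]
dtool [-1.  -0.9  0.4] tool x [-0.169  0.986  0.   ] tool y [ 0.986  0.169 -0.001]
roll about tool z 0.596
[-0.04  0.57 -0.25] [  0.3  -22.4  -37.97   0.13  -0.76  -0.65] [-1.7  0.4  0.4] 0.014658567729486842
t 12.8 pos [448.2  -3.9 158.4] yaw 16.6 q6 -0.46 down [-0.001  0.    -1.   ]
dtool [-0.9 -0.9  0.4] tool x [-0.286  0.958  0.   ] tool y [ 0.958  0.286 -0.001]
roll about tool z 0.716
[-0.05  0.69 -0.27] [  0.28 -22.24 -37.97   0.16  -0.98  -0.65] [-3.   1.2 -1.1] 0.0147534873837898
[ 0.03  1.   -0.26] [  0.31 -21.95 -37.91   0.21  -1.32  -0.26] [-4.3 -0.4  0.6] 0.015009057688545841
```

```bash
r(){ python3 -c "
from h import *
o=ctrl.get_obs();T=pose(o);print('yaw',np.degrees(np.arctan2(T[1,1],T[0,1])).round(1),o['wrist_torque'].round(2),o['effort'][4:].round(2),o['contact_force'].round(1))"; }
python3 -m handwheel '[{"tx":0,"ty":0,"tz":0,"roll":0.05},{"tx":0,"ty":0,"tz":0,"roll":0}]' >/dev/null; r
python3 -m handwheel '[{"tx":0,"ty":0,"tz":0,"roll":0.05},{"tx":0,"ty":0,"tz":0,"roll":0}]' >/dev/null; r
python3 -m handwheel '[{"tx":0,"ty":0,"tz":0,"roll":0.05},{"tx":0,"ty":0,"tz":0,"roll":0}]' >/dev/null; r
python3 -m handwheel '[{"tx":0,"ty":0,"tz":0,"roll":0.05},{"tx":0,"ty":0,"tz":0,"roll":0}]' >/dev/null; r
```

```text
yaw 13.8 [-0.08  0.86 -0.07] [-1.25  0.25] [-2.7  0.5  0.2]
yaw 11.0 [-0.06  0.76 -0.06] [-1.04  0.3 ] [-2.3  0.8 -1. ]
yaw 8.2 [-0.08  0.52 -0.01] [-0.75  0.32] [-1.6 -0.9 -2.9]
yaw 5.3 [-0.05  0.32  0.01] [-0.46  0.31] [-1.7 -0.  -2.5]
```

Driving torque was steady at -0.26 N m and fell to about 0 on reversing, which points to backlash in a fitting hex. I confirm by lifting off and looking at the nut's angle.

```bash
python3 -m handwheel '[{"tx":0,"ty":0,"tz":-5,"roll":0},{"tx":0,"ty":0,"tz":-15,"roll":0},{"tx":0,"ty":0,"tz":-20,"roll":0},{"tx":0,"ty":0,"tz":-20,"roll":0},{"tx":-20,"ty":0,"tz":0,"roll":0},{"tx":-25,"ty":0,"tz":0,"roll":0},{"tx":-20,"ty":0,"tz":0,"roll":0},{"tx":0,"ty":0,"tz":0,"roll":0},{"tx":0,"ty":0,"tz":0,"roll":0}]'
python3 - <<'E'
from h import *
go(.4476,-.005,.2,0)
o=ctrl.get_obs();T=pose(o);im,d=optics.get_image('wrist');np.savez("pics/nut3.npz",im=im,d=d,T=T)
p=T@np.linalg.inv(np.eye(4)); C=np.linalg.inv(T@optics.camera_params('wrist')['tool_from_camera'])@np.array([.4476,-.005,.082,1])
K=np.array(optics.camera_params('wrist')['mtx']);u,v=(K@(C[:3]/C[2]))[:2].astype(int);print(u,v)
y0=max(0,v-60);x0=max(0,u-80);cv2.imwrite("pics/nut3.png",cv2.resize(im[y0:y0+120,x0:x0+160,::-1],None,fx=4,fy=4,interpolation=3))
for f in("nut","nut3"):
    z=np.load(f"pics/{f}.npz");im,d,T=z["im"],z["d"],z["T"];X=cloud('wrist',d,T)
    m=(abs(X[...,2]-.082)<.0025)&(np.hypot(X[...,0]-.4476,X[...,1]+.005)<.02)&(d>0)
    P=X[m];h=cv2.convexHull((P[:,:2]*1000).astype(np.float32)).reshape(-1,2); h-=h.mean(0)
    hh=P[:,:2]-(P[:,:2].min(0)+P[:,:2].max(0))/2
    W=[(np.ptp(P[:,:2]@[np.cos(a),np.sin(a)])*1000).round(1) for a in np.radians(range(0,180,10))]
    print(f,m.sum(),P.mean(0),"width by dir/10deg",W)
E
```

```text
t: 14.42
tool_pos: [0.4551, -0.0692, 0.2189]
tool_rot: [2.116, 2.32, 0.002]
contact_force: [-0.1, 0.8, -2.7]
opening: 0.0146
grip_force: 79.6
t 14.4 pos [455.1 -69.2 218.9] yaw 5.3 q6 -0.41 down [ 0.002  0.    -1.   ]
dtool [64.7 -1.7 18.9] tool x [-0.092  0.996  0.   ] tool y [0.996 0.092 0.002]
roll about tool z 0.092
255 95
nut 428 [ 0.44818331 -0.00436945  0.08244651] width by dir/10deg [np.float64(19.8), np.float64(19.3), np.float64(20.5), np.float64(21.3), np.float64(21.4), np.float64(20.9), np.float64(19.9), np.float64(19.6), np.float64(20.6), np.float64(21.0), np.float64(20.7), np.float64(20.1), np.float64(19.4), np.float64(19.3), np.float64(20.3), np.float64(21.0), np.float64(21.1), np.float64(20.5)]
nut3 421 [ 0.44711939 -0.00476694  0.08245944] width by dir/10deg [np.float64(20.6), np.float64(20.4), np.float64(19.9), np.float64(19.0), np.float64(20.3), np.float64(21.3), np.float64(21.6), np.float64(21.2), np.float64(20.2), np.float64(19.1), np.float64(19.1), np.float64(20.4), np.float64(20.9), np.float64(20.9), np.float64(20.3), np.float64(19.2), np.float64(19.8), np.float64(20.5)]
```

View pics/nut3.png

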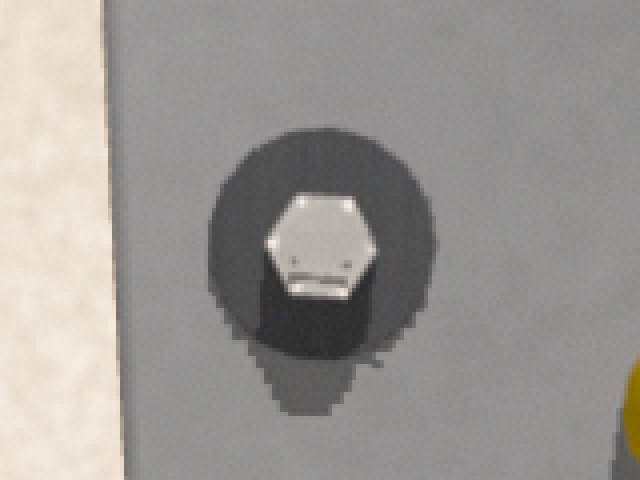

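The nut's flats moved from about 6.5° to about 33°, so it turned about 0.46 rad and this driver fits. I reseat with tool yaw about 3° and then ease it further.

```bash
python3 -m handwheel '[{"tx":20,"ty":-0.5,"tz":0,"roll":0},{"tx":26,"ty":-0.5,"tz":0,"roll":0},{"tx":20,"ty":-0.5,"tz":0,"roll":0},{"tx":0,"ty":0,"tz":15,"roll":0.04},{"tx":0,"ty":0,"tz":10,"roll":0},{"tx":0,"ty":0,"tz":0,"roll":0},{"tx":0,"ty":0,"tz":0,"roll":0}]'
python3 -c "
from h import *
go(.4475,-.0037,.158,3)"
```

```text
t: 15.05
tool_pos: [0.4464, -0.0027, 0.1923]
tool_rot: [-2.16, -2.279, 0.002]
contact_force: [0.2, -0.0, -2.5]
opening: 0.0149
grip_force: 79.4
t 15.1 pos [446.4  -2.7 192.3] yaw 3.1 q6 -0.23 down [-0.002  0.    -1.   ]
dtool [-1.   1.1 34.3] tool x [-0.053  0.999  0.001] tool y [ 0.999  0.053 -0.002]
roll about tool z 0.001
```

```bash
python3 -m handwheel '[{"tx":-0.5,"ty":0.5,"tz":8,"roll":0},{"tx":0,"ty":0,"tz":4,"roll":0},{"tx":0,"ty":0,"tz":4,"roll":0},{"tx":0,"ty":0,"tz":3,"roll":0},{"tx":0,"ty":0,"tz":3,"roll":0},{"tx":0,"ty":0,"tz":0,"roll":0},{"tx":0,"ty":0,"tz":0,"roll":0}]'
python3 -c "
from h import *
go(.4475,-.0037,.158,3);print(ctrl.get_obs()['wrist_torque'].round(2))"
```

```text
t: 15.63
tool_pos: [0.4475, -0.0036, 0.1712]
tool_rot: [-2.163, -2.278, 0.0]
contact_force: [0.3, 0.1, -2.7]
opening: 0.015
grip_force: 79.5
t 15.6 pos [447.5  -3.6 171.2] yaw 3.0 q6 -0.23 down [-0. -0. -1.]
dtool [-0.1 -0.  13.2] tool x [-0.052  0.999 -0.   ] tool y [ 0.999  0.052 -0.   ]
roll about tool z -0.001
[-0.01 -0.04  0.05]
```

```bash
python3 -m handwheel '[{"tx":0,"ty":0,"tz":4,"roll":0},{"tx":0,"ty":0,"tz":4,"roll":0},{"tx":0,"ty":0,"tz":3,"roll":0},{"tx":0,"ty":0,"tz":1.5,"roll":0},{"tx":0,"ty":0,"tz":0,"roll":0},{"tx":0,"ty":0,"tz":0,"roll":-0.06},{"tx":0,"ty":0,"tz":0,"roll":-0.06},{"tx":0,"ty":0,"tz":0,"roll":-0.06},{"tx":0,"ty":0,"tz":0,"roll":-0.06},{"tx":0,"ty":0,"tz":0,"roll":-0.06},{"tx":0,"ty":0,"tz":0,"roll":-0.06},{"tx":0,"ty":0,"tz":0,"roll":-0.06}]'
python3 -c "
from h import *
go(.4475,-.0037,.158,3);print(ctrl.get_obs()['wrist_torque'].round(2))"
python3 -m handwheel '[{"tx":0,"ty":0,"tz":0,"roll":0},{"tx":0,"ty":0,"tz":0,"roll":0},{"tx":0,"ty":0,"tz":0,"roll":0},{"tx":0,"ty":0,"tz":0,"roll":0}]'
python3 - <<'E'
from h import *
go(.4475,-.0037,.158,3);o=ctrl.get_obs();print(o['wrist_torque'].round(2),o['effort'][4:].round(2))
T=pose(o);im,d=optics.get_image('wrist');X=cloud('wrist',d,T);L=(X-T[:3,3])@T[:3,:3]
g=(d>0)&(abs(L[...,1])<.0075)&(L[...,0]>.015)&(L[...,0]<.06)&(abs(L[...,2]+.030)<.006)
print("grip z in tool",np.median(L[g][:,2]).round(4),"end x",L[g][:,0].max().round(4),"grip top world",np.median(X[g][:,2]).round(4))
s,d2=optics.get_image('scene');t,_=optics.get_image('top')
b=np.hstack([cv2.resize(s[100:290,130:383],(400,300)),cv2.resize(t[80:290,80:420],(400,300))]);cv2.imwrite("pics/end.png",b[:,:,::-1])
E
```

```text
t: 16.63
tool_pos: [0.4475, -0.0037, 0.1589]
tool_rot: [1.638, 2.681, -0.0]
contact_force: [0.7, -0.3, -2.1]
opening: 0.0148
grip_force: 79.6
t 16.6 pos [447.5  -3.7 158.9] yaw 27.1 q6 -0.65 down [-0. -0. -1.]
dtool [ 0.  -0.   0.9] tool x [-0.456  0.89  -0.   ] tool y [ 0.89   0.456 -0.   ]
roll about tool z 0.421
[-0.21 -0.06 -0.38]
t: 16.97
tool_pos: [0.4476, -0.0037, 0.1589]
tool_rot: [1.642, 2.678, -0.0]
contact_force: [-0.3, -1.7, -1.6]
opening: 0.0148
grip_force: 79.7
t 17.0 pos [447.6  -3.7 158.9] yaw 27.0 q6 -0.65 down [ 0. -0. -1.]
dtool [-0.  -0.1  0.9] tool x [-0.454  0.891 -0.   ] tool y [ 0.891  0.454 -0.   ]
roll about tool z 0.419
[-0.29 -0.05 -0.25] [ 0.11 -0.22]
grip z in tool -0.0291 end x 0.0359 grip top world 0.188
```

View pics/end.png

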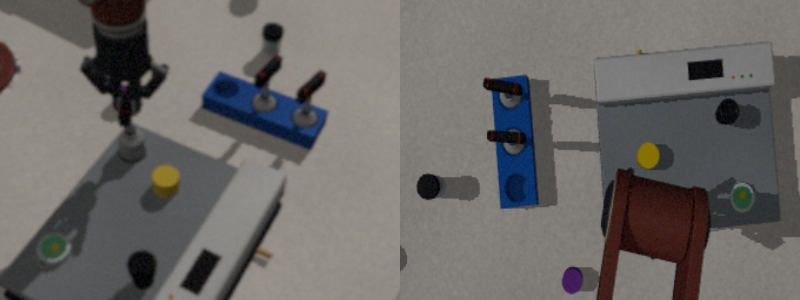

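The end view shows the driver seated on the nut (scene 130,150), the cap at (165,180), the other two drivers upright in the rack and the bystanders in place. The grip top at 0.188 puts the mouth at about 0.065, which is 17 mm below the nut top. The nut has turned about 0.7 rad.

```bash
python3 -c "
from station import ctrl
print(ctrl.finish_job())"
```

```text
the job is handed in; nothing more can be done
None
```

I handed the job in at about 17 s: the first driver tried, the one from the near well, fitted the 19 mm nut, turned it anticlockwise by an estimated 0.7 rad and is still held seated on it, the cap is set down about 95 mm away, and nothing else was disturbed; the hand-in returned no verdict.

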